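# Line up the canister set by height

## Task

Put the four canisters away on the white ledge in order of height, one standing upright and centred on each dark mark, with the tallest at the end next to the yellow citrus press and the shortest at the other end. Set each down gently rather than dropping it, let none fall over, and leave the press and the white bowl where they stand.

Things in the scene. Friction and masses are not known exactly. Their poses are not given: they have to be found in the camera images.
- canister_white: the white canister, tallest of the four: a closed round tin, 54 mm in diameter and 95 mm high, white with a thin steel band and a flat white top bearing a small flat wooden disc; 0.1 to 0.4 kg. Origin: centre of its underside; z is its upright axis. It starts upright on a bamboo board 15 mm thick; two halved lemons (40 mm high) and a zester lie on it, nearer the robot.
- canister_blue: the blue canister, second tallest of the four: a closed round tin, 50 mm in diameter and 80 mm high, blue with a thin steel band and a flat blue top bearing a small flat wooden disc; 0.1 to 0.4 kg. Origin: centre of its underside; z is its upright axis. It starts upright on a bamboo board 15 mm thick; two halved lemons (40 mm high) and a zester lie on it, nearer the robot.
- canister_green: the green canister, third tallest of the four: a closed round tin, 46 mm in diameter and 65 mm high, green with a thin steel band and a flat green top bearing a small flat wooden disc; 0.1 to 0.4 kg. Origin: centre of its underside; z is its upright axis. It starts upright on a bamboo board 15 mm thick; two halved lemons (40 mm high) and a zester lie on it, nearer the robot.
- canister_red: the red canister, shortest of the four: a closed round tin, 42 mm in diameter and 50 mm high, red with a thin steel band and a flat red top bearing a small flat wooden disc; 0.1 to 0.4 kg. Origin: centre of its underside; z is its upright axis. It starts upright on a bamboo board 15 mm thick; two halved lemons (40 mm high) and a zester lie on it, nearer the robot.
- mark_a: dark disc 62 mm across, flush in the white ledge beyond the board, first from the left end (+y, the robot's left). Fixed. Origin: its centre on the ledge's top, 15 mm above the counter; y points along the row to the left end, z up. The four lie in a straight row 85 mm apart, up to 0.12 rad askew; ledge 340 x 74 mm.
- mark_b: dark disc 62 mm across, flush in the white ledge beyond the board, second from the left. Fixed. Origin: its centre on the ledge's top, 15 mm above the counter; y points along the row to the left end, z up. The four lie in a straight row 85 mm apart, up to 0.12 rad askew; ledge 340 x 74 mm.
- mark_c: dark disc 62 mm across, flush in the white ledge beyond the board, third from the left. Fixed. Origin: its centre on the ledge's top, 15 mm above the counter; y points along the row to the left end, z up. The four lie in a straight row 85 mm apart, up to 0.12 rad askew; ledge 340 x 74 mm.
- mark_d: dark disc 62 mm across, flush in the white ledge beyond the board, fourth from the left, at the right end (-y). Fixed. Origin: its centre on the ledge's top, 15 mm above the counter; y points along the row to the left end, z up. The four lie in a straight row 85 mm apart, up to 0.12 rad askew; ledge 340 x 74 mm.
- press: the yellow citrus press: a yellow round dish 110 mm across with a ribbed dome in the middle, 46 mm high, standing on the counter just beyond one end of the ledge (either the left or the right, in line with the row). Loose. Origin: centre of its underside. It tells which end is which.
- bowl: a plain white bowl, 104 mm across and 40 mm high, standing on the counter beyond the other end of the ledge. Loose. Origin: centre of its underside.
There are look-alikes about, which are no part of the job. What is shaped like the canister_blue but pink is not meant.

How it is judged:
By the outcome, as a careful person would: the job done as asked, in the order asked, and still so for the second after the job is handed in, with the robot touching nothing.
It also fails if it takes over 106 s, if anything falls off the work surface, if the arm or the gripper's body presses on something with over 40 N, if the wrist force passes 120 N, or if a joint passes its speed limit or range.

## Robot

A 7-joint arm with a two-finger parallel gripper is mounted at the origin on the work surface. World frame = base frame: x ahead of the robot, y to its left, z up, the work surface at z = 0. Lengths are in m, angles in rad, forces in N, time in s.
With the tool pointing down it reaches from about 0.425 to 0.875 m from the base axis. Payload 9.9 kg.
Tool frame: the origin (TCP) lies on the mounting face of the last link; the fingertips stand 173 mm ahead of it and the grasp point (between the pads) lies 155 mm ahead of it (pinch_z is the z of the grasp point in the tool frame, in m); z points along the fingers, y is the line along which they close (so a half turn about z gives the same grasp; the last joint's range is limited). The gripper opens to 85 mm and grips with 20 to 120 N. Pads are 22 mm wide; open, the fingers measure 114 mm over their backs; the gripper's body (76 mm by 85 mm) begins 54 mm behind the grasp point. The pads swing forward as they close: fully open they stand 13 mm farther back than shut.
Start: joints at [-0.084, 0.576, 0.025, 1.437, -0.015, 1.129, -0.057], TCP at [0.675, 0, 0.405] pointing down, gripper open.
Joint ranges: [-2.76, 2.76], [-0.34, 2.15], [-1.52, 1.57], [0.19, 2.46], [-1.09, 4.23], [0.17, 1.99], [-2.82, 2.82]. Speed limits (rad/s): [2.22, 2.22, 3.01, 3.01, 3.14, 3.14, 3.14].

## Interface

Orientations are given as a 3x3 rotation matrix whose columns are the frame's x, y, z axes.
In Python, from bench import observe, grab_frame, hand_in, spot_in, mark_of, pinch_z gives the robot as it stands. The module is installed in compiled form; this text tells all that it offers.
- The arm moves only by the tool play_rows, never from a script. Its argument "commands" is a list of rows, each an object of numbers: "tx", "ty", "tz": the shift along the tool's x, y, z in mm; "roll": the turn about the tool's z in units of 5 degrees (1.0 is 5 degrees). In form: [{"tx": .., "ty": .., "tz": .., "roll": ..}, ...]. A call has 1 to 20 rows; each row shifts and turns the commanded pose from where the row before left it, along the tool's axes as they then stand; what a row does not reach is not made up. A row lasts 1/8 s, in which the tool goes at most 62.5 mm and 10.7 degrees, less where a joint would pass 70% of its speed; a pose out of reach is approached as far as the arm can. A call with a gripper value outside its range is refused whole. "jaw" is the opening, from 0 (shut) to 1 (fully open), set as the call begins (left out, the last holds). The fingers move at their own pace and stop on an object; "force" is the grip in N (left out, the last holds). Time passes only in rows, so rows that do not move let the fingers close. It gives the time, the measured TCP pose, the force, the opening and the grip force at its end, in the units of the state.
- observe(): the state, without advancing time (a new reading comes with each control period).
- grab_frame(name): name is "scene" or "side" or "wrist"; returns a dict with "pixels" (400x640x3 uint8, red, green, blue), "mtx" (3x3 intrinsics, pixels), "R" (3x3) and "t" (3): a world point X has camera coordinates R X + t. Camera axes: x right, y down, z forward; pixel columns grow to the right and rows downward; lengths in m; the calibration is good to about 2 mm. A picture is of the moment at which its call begins. There is no depth.
- hand_in(): hands the job in; it is judged then, once.
Trained networks look in a picture, given as the dict that the camera call returned (one of the last four; its "shot" number tells which), for a name from the list of things; names that differ only in an ending like _2 or _b are one class to them, and where a whole thing is asked for, a point or a joint stands for the part that bears it (a point fixed in the world has none). Each returns a list of dicts, best first, with "score" (0 to 1); they miss things now and then, are a little off and sometimes report something else, mostly with a low value. They report only what shows in the picture. A call takes as long as a camera call. They do not tell look-alikes from the thing itself.
- spot_in(picture, label): "position" ([x, y, z] in m, in world coordinates, good to about 4 mm: the middle of the surface that is visible of it).
- mark_of(picture, label): "position" ([x, y, z] in m, in world coordinates, good to about 4 mm: a listed point, or the origin of a listed thing).
The state is a dict: "time": time; "joints": joint angles; "dq": joint speeds; "joint_efforts": joint torques, N m; "eef_pos": TCP position; "orientation": TCP orientation; "contact_force": force on the tool from outside, world axes, zero at the start; "wrist_torque": the same for the moment, N m; "opening": opening from 0.0 (shut) to 1.0 (fully open); "gripper_force": force on a finger pad.
Only numpy, scipy, OpenCV 4.12 (cv2) and the standard library are available. Lean on these libraries where they do the work, as an engineer would, in place of code of your own. Each camera call takes 0.05 s, during which the arm holds its last target. There are 200 camera calls.

## Working session

There is one attempt and no reset: what is moved stays moved. The work goes in short steps, Python scripts to look and compute and a tool call to move; the robot and the scene stay as the last step left them, time stands still between calls to the robot, and variables do not carry over. Pictures are saved under pics/ and viewed, at most 14 in all, crops included, and the job is handed in when it is done.

Besides the shell and the picture viewer there is one more tool, called after "Request:" as name(argument=value, ...) on one line, values as JSON. play_rows: Moves the arm, as the interface text tells. Its arguments: {"type":"object","properties":{"commands":{"type":"array"},"jaw":{"type":"number"},"force":{"type":"number"}},"required":["commands"]}

```bash
mkdir -p pics
python3 - <<'E'
from bench import *
import cv2,numpy as np
s=observe();print(s['time'],s['eef_pos'],np.round(s['orientation'],3).tolist(),s['opening'],pinch_z)
for c in ['scene','side']:
    p=grab_frame(c);cv2.imwrite(f'pics/{c}0.png',p['pixels'][:,:,::-1])
    for n in ['canister_white','canister_blue','canister_green','canister_red','mark_a','press','bowl']:
        print(c,n,[(round(d['score'],2),np.round(d['position'],3).tolist()) for d in mark_of(p,n)[:5]])
E
```

```text
0.0 [ 6.74831378e-01 -9.11039525e-06  4.03860182e-01] [[-0.0, 1.0, -0.002], [1.0, 0.0, -0.0], [-0.0, -0.002, -1.0]] 0.9955949344578874 0.1547
scene canister_white [(0.96, [0.418, 0.19, 0.012])]
scene canister_blue [(0.92, [0.393, -0.267, -0.0]), (0.85, [0.427, -0.164, 0.014])]
scene canister_green [(0.76, [0.463, -0.052, 0.014])]
scene canister_red [(0.57, [0.471, 0.078, 0.015])]
scene mark_a [(0.96, [0.645, 0.028, 0.012]), (0.95, [0.638, -0.055, 0.015]), (0.59, [0.631, -0.142, 0.014]), (0.38, [0.464, -0.055, 0.013])]
scene press [(0.79, [0.68, 0.22, 0.003]), (0.69, [0.466, -0.054, 0.011])]
scene bowl [(0.95, [0.612, -0.252, 0.003])]
side canister_white [(0.67, [0.416, 0.195, 0.015]), (0.65, [0.466, -0.053, 0.016])]
side canister_blue [(0.77, [0.472, -0.267, 0.002]), (0.65, [0.426, -0.163, 0.016]), (0.56, [0.394, -0.265, 0.002]), (0.56, [0.444, -0.353, -0.001])]
side canister_green [(0.94, [0.466, -0.051, 0.013])]
side canister_red [(0.71, [0.473, 0.081, 0.016])]
side mark_a [(0.82, [0.631, -0.142, 0.016]), (0.76, [0.647, 0.026, 0.014]), (0.75, [0.646, -0.059, 0.019]), (0.63, [0.664, 0.116, 0.013])]
side press [(0.77, [0.68, 0.227, 0.001])]
side bowl [(0.96, [0.611, -0.253, 0.001])]
```

View pics/scene0.png

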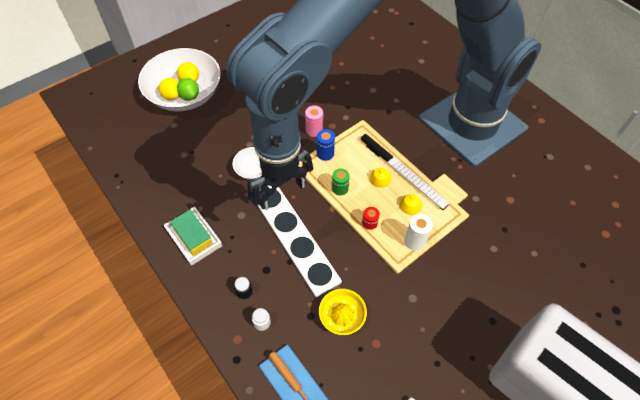

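View pics/side0.png

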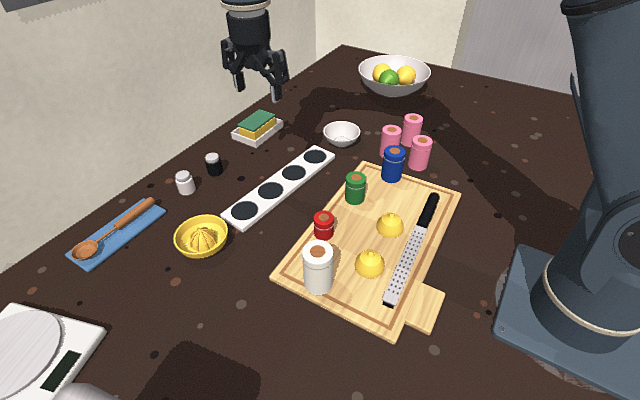

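In the scene view, white is at (420,232), blue (326,145), green (341,181) and red (371,217). The pink decoys are at (314,121) in the scene view, and at (391,140), (412,130) and (420,153) in the side view. The press is at (343,312), the +y end, so the order is white→a, blue→b, green→c, red→d. Next I'll refine positions by colour segmentation.

```bash
cat > h.py <<'E'
from bench import *
import cv2,numpy as np
def proj(p,X):
    c=np.array(p['R'])@X+np.array(p['t']);u=np.array(p['mtx'])@c;return u[:2]/u[2]
def ray(p,uv,z):
    R=np.array(p['R']);C=-R.T@np.array(p['t']);d=R.T@np.linalg.inv(p['mtx'])@[uv[0],uv[1],1.]
    return (C+d*(z-C[2])/d[2])[:2]
def blob(p,X,lo,hi,r=22):
    "centre of HSV blob nearest predicted pixel of X"
    hsv=cv2.cvtColor(p['pixels'],cv2.COLOR_RGB2HSV);m=cv2.inRange(hsv,np.array(lo),np.array(hi))
    n,l,st,c=cv2.connectedComponentsWithStats(m);u=proj(p,np.array(X));
    best=min([i for i in range(1,n) if st[i,4]>=12],key=lambda i:np.hypot(*(c[i]-u)),default=0)
    if best==0 or np.hypot(*(c[best]-u))>r: return None
    cn=cv2.findContours((l==best).astype('u1'),0,1)[0][0]
    e=cv2.fitEllipse(cn) if len(cn)>=5 else (c[best],0,0)
    return ray(p,c[best],X[2]),ray(p,e[0],X[2]),st[best,4],st[best,:4]
CAN={'white':(.417,.193,.095),'blue':(.427,-.164,.08),'green':(.465,-.052,.065),'red':(.472,.08,.05)}
MK={'a':(.66,.114),'b':(.647,.027),'c':(.64,-.057),'d':(.631,-.142)}
WOOD=((5,70,60),(18,220,230));DARK=((0,0,0),(179,255,75))
E
python3 - <<'E'
from h import *
for c in ['scene','side','wrist']:
    p=grab_frame(c)
    if c=='wrist': cv2.imwrite('pics/w0.png',p['pixels'][:,:,::-1])
    for k,(x,y,h) in CAN.items(): print(c,k,blob(p,(x,y,h+.015),*WOOD))
    for k,(x,y) in MK.items(): print(c,k,blob(p,(x,y,.015),*DARK))
    if c=='side':
        cv2.imwrite('pics/crop.png',cv2.resize(p['pixels'][110:310,200:450,::-1],None,fx=3,fy=3)[:600,:750])
E
```

```text
scene white (array([0.41724939, 0.22619326]), array([0.41787595, 0.22620334]), np.int32(22), array([427, 231,  12,  10], dtype=int32))
scene blue (array([ 0.46675837, -0.19675089]), array([ 0.46734199, -0.19745462]), np.int32(86), array([299, 130,  17,  14], dtype=int32))
scene green (array([ 0.51624834, -0.0608555 ]), array([ 0.51444285, -0.06010952]), np.int32(86), array([317, 176,  14,  16], dtype=int32))
scene red (array([0.46986475, 0.07466991]), array([0.47000168, 0.07473897]), np.int32(34), array([368, 210,   7,   6], dtype=int32))
scene a (array([0.65977901, 0.10986913]), array([0.65975484, 0.10989095]), np.int32(400), array([308, 263,  24,  22], dtype=int32))
scene b (array([0.65048646, 0.02535702]), array([0.65047417, 0.02537809]), np.int32(365), array([291, 237,  23,  21], dtype=int32))
scene c (array([ 0.64107952, -0.05941089]), array([ 0.64108333, -0.05934744]), np.int32(328), array([275, 212,  22,  20], dtype=int32))
scene d None
side white (array([0.41514246, 0.18787024]), array([0.41515185, 0.18790248]), np.int32(151), array([310, 245,  15,  13], dtype=int32))
side bl
[... 958 characters left out ...]
e None
wrist green (array([ 0.46631912, -0.05117979]), array([ 0.46631118, -0.05118269]), np.int32(291), array([121, 221,  21,  18], dtype=int32))
wrist red (array([0.47117461, 0.07799163]), array([0.4711709 , 0.07799738]), np.int32(407), array([110,  93,  23,  23], dtype=int32))
wrist a None
wrist b (array([0.65108004, 0.02796843]), array([0.65126003, 0.02855934]), np.int32(1691), array([282, 125,  47,  47], dtype=int32))
wrist c (array([ 0.64191721, -0.05581101]), array([ 0.64191802, -0.05581758]), np.int32(1441), array([277, 193,  44,  42], dtype=int32))
wrist d (array([ 0.6327698 , -0.14037175]), array([ 0.6327878 , -0.14038129]), np.int32(1185), array([274, 253,  41,  37], dtype=int32))
```

View pics/crop.png

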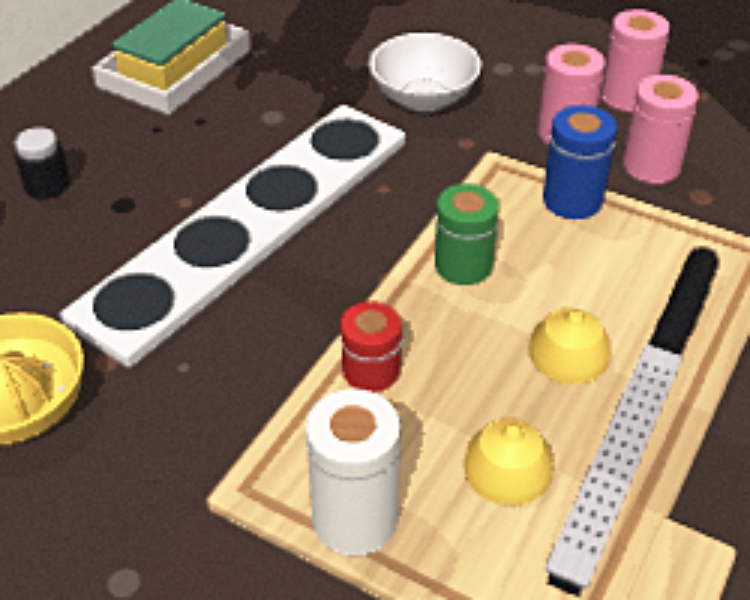

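View pics/w0.png

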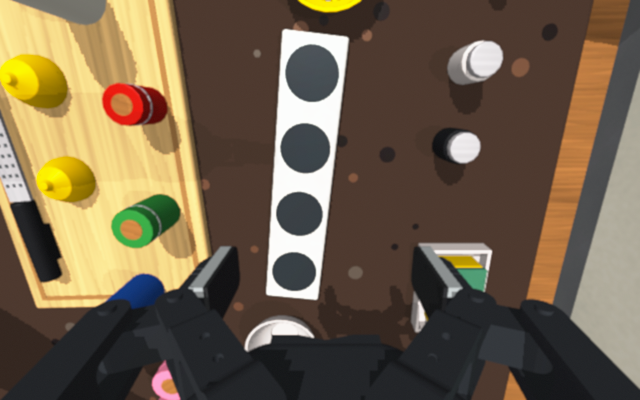

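The crop confirms the real blue canister is the blue one on the board, with three pink decoys behind it. The marks are unobstructed. White goes first, approached from above.

Request:
play_rows(commands=[{"tx": 19, "ty": -26, "tz": 7}, {"tx": 19, "ty": -26, "tz": 7}, {"tx": 19, "ty": -26, "tz": 7}, {"tx": 19, "ty": -26, "tz": 7}, {"tx": 19, "ty": -26, "tz": 7}, {"tx": 19, "ty": -26, "tz": 7}, {"tx": 19, "ty": -26, "tz": 7}, {"tx": 19, "ty": -26, "tz": 7}, {"tx": 18, "ty": -26, "tz": 7}, {"tx": 18, "ty": -25, "tz": 7}, {}, {}], jaw=1, force=40)

```text
$.commands[0]: bad value
```

Run:
```python
from h import *
s=observe();print(s['time'],s['eef_pos'],np.round(s['orientation'],3).tolist(),np.round(s['contact_force'],1))
for c in ['scene','side','wrist']:
    p=grab_frame(c)
    cv2.imwrite(f'pics/{c}1.png',p['pixels'][:,:,::-1])
    for k,(x,y,h) in CAN.items(): 
        b=blob(p,(x,y,h+.015),*WOOD);print(c,k,b and (np.round(b[1],4),b[2]))
    if c=='side':
        for u in [(370,262),(390,224)]: print('lemon',ray(p,u,.035))
```

```text
0.95 [6.74997360e-01 1.89893821e-05 4.04701122e-01] [[-0.0, 1.0, -0.0], [1.0, 0.0, -0.0], [-0.0, -0.0, -1.0]] [0.2 0.7 0.1]
scene white (array([0.4175, 0.2262]), np.int32(23))
scene blue (array([ 0.4673, -0.1975]), np.int32(86))
scene green (array([ 0.5144, -0.0601]), np.int32(93))
scene red (array([0.4698, 0.0749]), np.int32(35))
side white (array([0.4153, 0.1879]), np.int32(151))
side blue (array([ 0.4242, -0.1673]), np.int32(50))
side green (array([ 0.465 , -0.0519]), np.int32(49))
side red (array([0.4704, 0.0779]), np.int32(66))
lemon [0.34737638 0.10828694]
lemon [ 0.35473178 -0.00166696]
wrist white None
wrist blue None
wrist green (array([ 0.4663, -0.0512]), np.int32(293))
wrist red (array([0.4712, 0.0781]), np.int32(407))
```

View pics/wrist1.png

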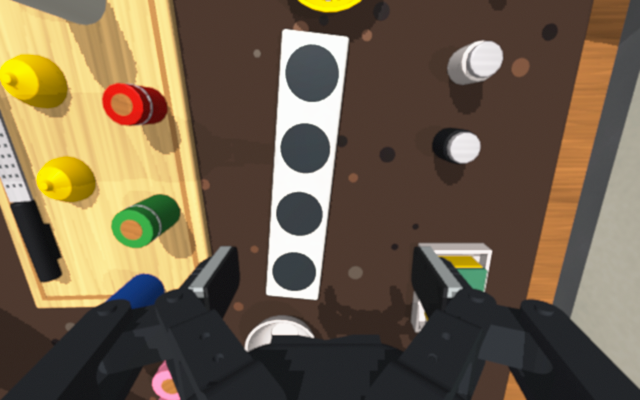

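The move was refused because every row needs all four keys, so this is the same view as before. The lemons sit at x≈0.35, clear of the fingers.

Request:
play_rows(commands=[{"tx": 19, "ty": -26, "tz": 7, "roll": 0}, {"tx": 19, "ty": -26, "tz": 7, "roll": 0}, {"tx": 19, "ty": -26, "tz": 7, "roll": 0}, {"tx": 19, "ty": -26, "tz": 7, "roll": 0}, {"tx": 19, "ty": -26, "tz": 7, "roll": 0}, {"tx": 19, "ty": -26, "tz": 7, "roll": 0}, {"tx": 19, "ty": -26, "tz": 7, "roll": 0}, {"tx": 19, "ty": -26, "tz": 7, "roll": 0}, {"tx": 18, "ty": -26, "tz": 7, "roll": 0}, {"tx": 18, "ty": -25, "tz": 7, "roll": 0}, {"tx": 0, "ty": 0, "tz": 0, "roll": 0}, {"tx": 0, "ty": 0, "tz": 0, "roll": 0}], jaw=1, force=40)

```text
time: 2.6
eef_pos: [0.4165, 0.1879, 0.335]
orientation: [[0.0, 1.0, 0.001], [1.0, -0.0, 0.0], [0.0, 0.001, -1.0]]
contact_force: [0.2, -0.4, 0.2]
opening: 1.003
gripper_force: 0.0
```

Run:
```python
from h import *
s=observe();print(s['time'],s['eef_pos'],np.round(s['orientation'],3).tolist(),np.round(s['contact_force'],1))
p=grab_frame('wrist');cv2.imwrite('pics/wrist2.png',p['pixels'][:,:,::-1])
for k,(x,y,h) in CAN.items(): 
        b=blob(p,(x,y,h+.015),*WOOD);print(k,proj(p,np.array((x,y,h+.015))),b and (np.round(b[1],4),b[2]))
```

```text
2.6 [0.41654086 0.18786428 0.33499582] [[0.0, 1.0, 0.001], [1.0, -0.0, 0.0], [0.0, 0.001, -1.0]] [ 0.2 -0.4  0.2]
white [324.18443792 210.24987241] (array([0.4161, 0.1887]), np.int32(1020))
blue [333.50577284 514.83160193] None
green [370.73520098 424.93634401] None
red [381.82052572 306.749622  ] (array([0.4713, 0.0781]), np.int32(365))
```

View pics/wrist2.png

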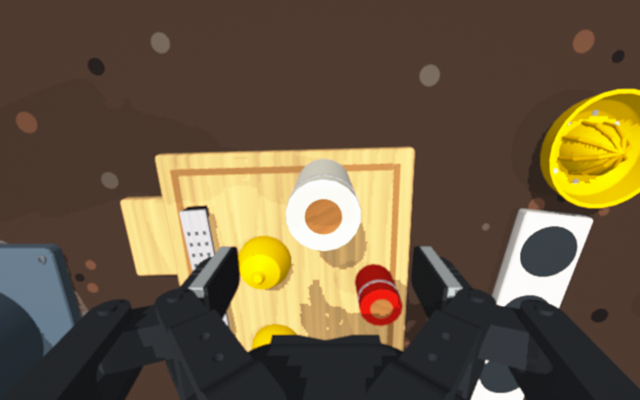

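White's disc at (324,216) is centred between the fingers, fitted at (0.4161, 0.1887). Descending.

Request:
play_rows(commands=[{"tx": 1, "ty": 0, "tz": 15, "roll": 0}, {"tx": 0, "ty": 0, "tz": 15, "roll": 0}, {"tx": 0, "ty": 0, "tz": 15, "roll": 0}, {"tx": 0, "ty": 0, "tz": 15, "roll": 0}, {"tx": 0, "ty": 0, "tz": 15, "roll": 0}, {"tx": 0, "ty": 0, "tz": 15, "roll": 0}, {"tx": 0, "ty": 0, "tz": 0, "roll": 0}, {"tx": 0, "ty": 0, "tz": 0, "roll": 0}])

```text
time: 3.65
eef_pos: [0.4166, 0.1887, 0.2451]
orientation: [[0.001, 1.0, 0.001], [1.0, -0.001, 0.0], [0.0, 0.001, -1.0]]
contact_force: [-0.1, -0.6, -0.0]
opening: 0.998
gripper_force: 0.0
```

Request:
play_rows(commands=[{"tx": 0, "ty": 0, "tz": 0, "roll": 0}, {"tx": 0, "ty": 0, "tz": 0, "roll": 0}, {"tx": 0, "ty": 0, "tz": 0, "roll": 0}, {"tx": 0, "ty": 0, "tz": 0, "roll": 0}, {"tx": 0, "ty": 0, "tz": 0, "roll": 0}, {"tx": 0, "ty": 0, "tz": 0, "roll": 0}, {"tx": 0, "ty": 0, "tz": 0, "roll": 0}, {"tx": 0, "ty": 0, "tz": 0, "roll": 0}], jaw=0, force=40)

```text
time: 4.65
eef_pos: [0.4161, 0.1891, 0.2453]
orientation: [[-0.0, 1.0, 0.001], [1.0, 0.0, 0.0], [0.0, 0.001, -1.0]]
contact_force: [-1.1, -1.7, 6.4]
opening: 0.623
gripper_force: 40.7
```

Request:
play_rows(commands=[{"tx": 0, "ty": 0, "tz": -10, "roll": 0}, {"tx": 0, "ty": 0, "tz": -20, "roll": 0}, {"tx": 0, "ty": 0, "tz": -20, "roll": 0}, {"tx": -4, "ty": 13, "tz": -10, "roll": 0}, {"tx": -8, "ty": 25, "tz": 0, "roll": 0}, {"tx": -8, "ty": 25, "tz": 0, "roll": 0}, {"tx": -8, "ty": 25, "tz": 0, "roll": 0}, {"tx": -8, "ty": 25, "tz": 0, "roll": 0}, {"tx": -8, "ty": 25, "tz": 0, "roll": 0}, {"tx": -8, "ty": 25, "tz": 0, "roll": 0}, {"tx": -8, "ty": 25, "tz": 0, "roll": 0}, {"tx": -8, "ty": 25, "tz": 0, "roll": 0}, {"tx": -5, "ty": 20, "tz": 0, "roll": 0}, {"tx": -4, "ty": 10, "tz": 0, "roll": 0}, {"tx": 0, "ty": 0, "tz": 0, "roll": 0}, {"tx": 0, "ty": 0, "tz": 0, "roll": 0}])

```text
time: 6.65
eef_pos: [0.6582, 0.1124, 0.3047]
orientation: [[-0.001, 1.0, -0.001], [1.0, 0.001, 0.0], [0.0, -0.001, -1.0]]
contact_force: [-0.7, 0.8, -2.8]
opening: 0.626
gripper_force: 43.0
```

Run:
```python
from h import *
s=observe();print(s['time'],s['eef_pos'],s['opening'],s['contact_force'],s['gripper_force'])
for c in ['scene','side','wrist']:
    p=grab_frame(c);cv2.imwrite(f'pics/{c}3.png',p['pixels'][:,:,::-1])
    z=s['eef_pos'][2]-.135
    b=blob(p,(s['eef_pos'][0],s['eef_pos'][1],z),*WOOD);print(c,b and (np.round(b[1],4),b[2]))
    for k,(x,y) in MK.items():
        b=blob(p,(x,y,.015),*DARK);print(c,k,b and (np.round(b[1],4),b[2]))
```

```text
6.65 [0.65822653 0.11239592 0.30470411] 0.6263252174201563 [-0.71821512  0.81684069 -2.83220281] 43.02912890911102
scene (array([0.6562, 0.1131]), np.int32(50))
scene a (array([0.6642, 0.1144]), np.int32(245))
scene b (array([0.5983, 0.0245]), np.int32(958))
scene c (array([ 0.6415, -0.0591]), np.int32(335))
scene d (array([ 0.632, -0.144]), np.int32(302))
side (array([0.6591, 0.1135]), np.int32(71))
side a (array([0.6591, 0.1129]), np.int32(383))
side b (array([0.6497, 0.0285]), np.int32(321))
side c (array([ 0.6402, -0.0553]), np.int32(265))
side d (array([ 0.63, -0.14]), np.int32(219))
wrist (array([0.6592, 0.1121]), np.int32(2899))
wrist a (array([0.6611, 0.1198]), np.int32(1050))
wrist b None
wrist c None
wrist d None
```

View pics/side3.png

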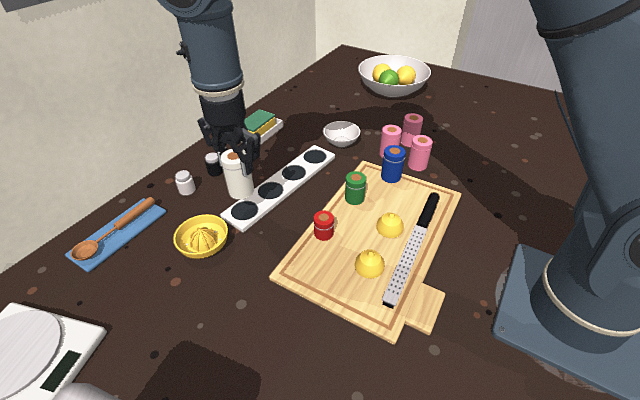

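White is held upright above mark a at (238,180) in the side view. Lowering it slowly.

Request:
play_rows(commands=[{"tx": 0, "ty": 1, "tz": 10, "roll": 0}, {"tx": 0, "ty": 0, "tz": 12, "roll": 0}, {"tx": 0, "ty": 0, "tz": 12, "roll": 0}, {"tx": 0, "ty": 0, "tz": 10, "roll": 0}, {"tx": 0, "ty": 0, "tz": 6, "roll": 0}, {"tx": 0, "ty": 0, "tz": 3, "roll": 0}, {"tx": 0, "ty": 0, "tz": 2, "roll": 0}, {"tx": 0, "ty": 0, "tz": 1, "roll": 0}, {"tx": 0, "ty": 0, "tz": 1, "roll": 0}, {"tx": 0, "ty": 0, "tz": 1, "roll": 0}, {"tx": 0, "ty": 0, "tz": 1, "roll": 0}, {"tx": 0, "ty": 0, "tz": 0, "roll": 0}, {"tx": 0, "ty": 0, "tz": 0, "roll": 0}])

```text
time: 8.43
eef_pos: [0.66, 0.112, 0.2457]
orientation: [[0.0, 1.0, 0.0], [1.0, -0.0, -0.0], [-0.0, 0.0, -1.0]]
contact_force: [-0.8, 0.1, -3.6]
opening: 0.621
gripper_force: 43.0
```

Request:
play_rows(commands=[{"tx": 0, "ty": 0, "tz": 0.5, "roll": 0}, {"tx": 0, "ty": 0, "tz": 0.5, "roll": 0}, {"tx": 0, "ty": 0, "tz": 0, "roll": 0}])

```text
time: 8.8
eef_pos: [0.66, 0.112, 0.2455]
orientation: [[0.0, 1.0, 0.0], [1.0, -0.0, 0.0], [0.0, 0.0, -1.0]]
contact_force: [-3.3, -0.0, 4.9]
opening: 0.622
gripper_force: 43.7
```

It's touching down (+5 N). Release and rise, then head to blue.

Request:
play_rows(commands=[{"tx": 0, "ty": 0, "tz": 0, "roll": 0}, {"tx": 0, "ty": 0, "tz": 0, "roll": 0}, {"tx": 0, "ty": 0, "tz": 0, "roll": 0}, {"tx": 0, "ty": 0, "tz": 0, "roll": 0}, {"tx": 0, "ty": 0, "tz": 0, "roll": 0}, {"tx": 0, "ty": 0, "tz": -10, "roll": 0}, {"tx": 0, "ty": 0, "tz": -20, "roll": 0}, {"tx": 0, "ty": 0, "tz": -20, "roll": 0}, {"tx": 0, "ty": 0, "tz": -20, "roll": 0}, {"tx": 0, "ty": 0, "tz": -20, "roll": 0}], jaw=1)

```text
time: 10.05
eef_pos: [0.66, 0.112, 0.3362]
orientation: [[0.0, 1.0, 0.001], [1.0, -0.0, 0.0], [0.0, 0.001, -1.0]]
contact_force: [0.3, -0.6, 0.1]
opening: 0.999
gripper_force: 0.0
```

Request:
play_rows(commands=[{"tx": -23, "ty": -20, "tz": 0, "roll": 0}, {"tx": -23, "ty": -20, "tz": 0, "roll": 0}, {"tx": -23, "ty": -20, "tz": 0, "roll": 0}, {"tx": -23, "ty": -20, "tz": 0, "roll": 0}, {"tx": -23, "ty": -20, "tz": 0, "roll": 0}, {"tx": -23, "ty": -20, "tz": 0, "roll": 0}, {"tx": -23, "ty": -20, "tz": 0, "roll": 0}, {"tx": -23, "ty": -20, "tz": 0, "roll": 0}, {"tx": -23, "ty": -20, "tz": 0, "roll": 0}, {"tx": -23, "ty": -20, "tz": 0, "roll": 0}, {"tx": -24, "ty": -18, "tz": 0, "roll": 0}, {"tx": -24, "ty": -17, "tz": 0, "roll": 0}, {"tx": 0, "ty": 0, "tz": 0, "roll": 0}, {"tx": 0, "ty": 0, "tz": 0, "roll": 0}])

```text
time: 11.8
eef_pos: [0.4254, -0.1657, 0.3352]
orientation: [[-0.0, 1.0, 0.001], [1.0, 0.0, -0.0], [-0.0, 0.001, -1.0]]
contact_force: [0.2, 1.0, 0.1]
opening: 1.002
gripper_force: 0.0
```

```bash
cat > m.py <<'E'
from h import *
import sys
s=observe();print(s['time'],np.round(s['eef_pos'],4))
n=sys.argv[1]
for c in ['wrist','side','scene']:
    p=grab_frame(c);cv2.imwrite(f'pics/{c}_{n}.png',p['pixels'][:,:,::-1])
    for k,(x,y,h) in CAN.items():
        b=blob(p,(x,y,h+.015),*WOOD,10);print(c,k,b and (np.round(b[1],4),b[2]))
        m=MK[dict(white='a',blue='b',green='c',red='d')[k]]
        b=blob(p,(m[0],m[1],h+.015),*WOOD,10);print('   placed',b and (np.round(b[1],4),b[2]))
E
python3 m.py blue
```

```text
11.8 [ 0.4254 -0.1657  0.3352]
wrist white None
   placed None
wrist blue (array([ 0.4258, -0.167 ]), np.int32(751))
   placed None
wrist green (array([ 0.4661, -0.051 ]), np.int32(876))
   placed None
wrist red None
   placed None
side white None
   placed (array([0.6593, 0.1107]), np.int32(82))
side blue (array([ 0.4242, -0.1673]), np.int32(50))
   placed None
side green (array([ 0.465 , -0.0519]), np.int32(49))
   placed None
side red (array([0.4706, 0.0778]), np.int32(67))
   placed None
scene white None
   placed None
scene blue (array([ 0.4247, -0.1681]), np.int32(33))
   placed None
scene green None
   placed None
scene red None
   placed None
```

View pics/wrist_blue.png

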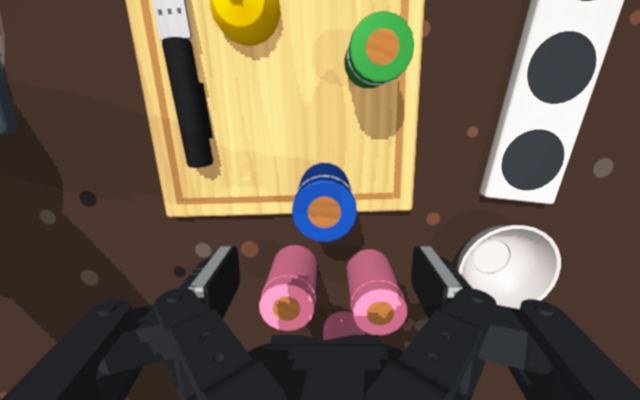

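White is standing on mark a. The blue canister's disc is at (324,212), fitted at (0.4255, -0.167), and the pink decoys are at (288,300) and (380,305), outside the finger path. Descending.

Request:
play_rows(commands=[{"tx": -1.3, "ty": 0, "tz": 15, "roll": 0}, {"tx": 0, "ty": 0, "tz": 15, "roll": 0}, {"tx": 0, "ty": 0, "tz": 15, "roll": 0}, {"tx": 0, "ty": 0, "tz": 15, "roll": 0}, {"tx": 0, "ty": 0, "tz": 15, "roll": 0}, {"tx": 0, "ty": 0, "tz": 15, "roll": 0}, {"tx": 0, "ty": 0, "tz": 15, "roll": 0}, {"tx": 0, "ty": 0, "tz": 0, "roll": 0}, {"tx": 0, "ty": 0, "tz": 0, "roll": 0}])

```text
time: 13.08
eef_pos: [0.4254, -0.167, 0.23]
orientation: [[-0.001, 1.0, 0.0], [1.0, 0.001, 0.0], [0.0, 0.0, -1.0]]
contact_force: [-0.9, 0.5, 0.5]
opening: 1.001
gripper_force: 0.0
```

Request:
play_rows(commands=[{"tx": 0, "ty": 0, "tz": 0, "roll": 0}, {"tx": 0, "ty": 0, "tz": 0, "roll": 0}, {"tx": 0, "ty": 0, "tz": 0, "roll": 0}, {"tx": 0, "ty": 0, "tz": 0, "roll": 0}, {"tx": 0, "ty": 0, "tz": 0, "roll": 0}, {"tx": 0, "ty": 0, "tz": 0, "roll": 0}, {"tx": 0, "ty": 0, "tz": 0, "roll": 0}, {"tx": 0, "ty": 0, "tz": 0, "roll": 0}], jaw=0, force=40)

```text
time: 14.08
eef_pos: [0.4251, -0.1673, 0.2303]
orientation: [[0.0, 1.0, 0.001], [1.0, -0.0, -0.0], [-0.0, 0.001, -1.0]]
contact_force: [-1.4, 0.9, 5.7]
opening: 0.577
gripper_force: 40.4
```

Request:
play_rows(commands=[{"tx": 0, "ty": 0, "tz": -10, "roll": 0}, {"tx": 0, "ty": 0, "tz": -20, "roll": 0}, {"tx": 0, "ty": 0, "tz": -20, "roll": 0}, {"tx": 0, "ty": 0, "tz": -20, "roll": 0}, {"tx": 10, "ty": 15, "tz": -10, "roll": 0}, {"tx": 20, "ty": 25, "tz": 0, "roll": 0}, {"tx": 20, "ty": 25, "tz": 0, "roll": 0}, {"tx": 20, "ty": 25, "tz": 0, "roll": 0}, {"tx": 20, "ty": 25, "tz": 0, "roll": 0}, {"tx": 20, "ty": 25, "tz": 0, "roll": 0}, {"tx": 20, "ty": 25, "tz": 0, "roll": 0}, {"tx": 20, "ty": 25, "tz": 0, "roll": 0}, {"tx": 20, "ty": 20, "tz": 0, "roll": 0}, {"tx": 15, "ty": 15, "tz": 0, "roll": 0}, {"tx": 10, "ty": 0, "tz": 0, "roll": 0}, {"tx": 0, "ty": 0, "tz": 0, "roll": 0}, {"tx": 0, "ty": 0, "tz": 0, "roll": 0}])

```text
time: 16.2
eef_pos: [0.6494, 0.0268, 0.3099]
orientation: [[0.001, 1.0, -0.0], [1.0, -0.001, -0.001], [-0.001, -0.0, -1.0]]
contact_force: [0.0, -0.3, -2.2]
opening: 0.575
gripper_force: 41.9
```

```bash
cat > c.py <<'E'
from h import *
import sys
s=observe();print(s['time'],np.round(s['eef_pos'],4))
for c in ['wrist','side']:
    p=grab_frame(c);cv2.imwrite(f'pics/{c}_{sys.argv[1]}c.png',p['pixels'][:,:,::-1])
    b=blob(p,(*s['eef_pos'][:2],s['eef_pos'][2]-.135),*WOOD);print(c,b and (np.round(b[1],4),b[2]))
E
python3 c.py blue
```

```text
16.2 [0.6494 0.0268 0.3099]
wrist (array([0.6502, 0.0272]), np.int32(2448))
side (array([0.6498, 0.0262]), np.int32(58))
```

Blue is held and within 1 mm of the target. Lowering.

Request:
play_rows(commands=[{"tx": 0.7, "ty": 1, "tz": 12, "roll": 0}, {"tx": 0, "ty": 0, "tz": 15, "roll": 0}, {"tx": 0, "ty": 0, "tz": 15, "roll": 0}, {"tx": 0, "ty": 0, "tz": 15, "roll": 0}, {"tx": 0, "ty": 0, "tz": 10, "roll": 0}, {"tx": 0, "ty": 0, "tz": 6, "roll": 0}, {"tx": 0, "ty": 0, "tz": 2, "roll": 0}, {"tx": 0, "ty": 0, "tz": 1, "roll": 0}, {"tx": 0, "ty": 0, "tz": 1, "roll": 0}, {"tx": 0, "ty": 0, "tz": 1, "roll": 0}, {"tx": 0, "ty": 0, "tz": 1, "roll": 0}, {"tx": 0, "ty": 0, "tz": 0.5, "roll": 0}, {"tx": 0, "ty": 0, "tz": 0, "roll": 0}, {"tx": 0, "ty": 0, "tz": 0, "roll": 0}])

```text
time: 18.05
eef_pos: [0.651, 0.0284, 0.2304]
orientation: [[0.0, 1.0, 0.0], [1.0, -0.0, 0.0], [0.0, 0.0, -1.0]]
contact_force: [-1.2, -0.0, 2.6]
opening: 0.576
gripper_force: 42.2
```

Request:
play_rows(commands=[{"tx": 0, "ty": 0, "tz": 0, "roll": 0}, {"tx": 0, "ty": 0, "tz": 0, "roll": 0}, {"tx": 0, "ty": 0, "tz": 0, "roll": 0}, {"tx": 0, "ty": 0, "tz": 0, "roll": 0}, {"tx": 0, "ty": 0, "tz": 0, "roll": 0}, {"tx": 0, "ty": 0, "tz": -10, "roll": 0}, {"tx": 0, "ty": 0, "tz": -20, "roll": 0}, {"tx": 0, "ty": 0, "tz": -20, "roll": 0}, {"tx": 0, "ty": 0, "tz": -20, "roll": 0}, {"tx": 0, "ty": 0, "tz": -20, "roll": 0}, {"tx": -10, "ty": -22, "tz": 0, "roll": 0}, {"tx": -10, "ty": -22, "tz": 0, "roll": 0}, {"tx": -10, "ty": -22, "tz": 0, "roll": 0}, {"tx": -10, "ty": -22, "tz": 0, "roll": 0}, {"tx": -10, "ty": -22, "tz": 0, "roll": 0}, {"tx": -10, "ty": -22, "tz": 0, "roll": 0}, {"tx": -10, "ty": -22, "tz": 0, "roll": 0}, {"tx": -9, "ty": -21, "tz": 0, "roll": 0}, {"tx": 0, "ty": -10, "tz": 0, "roll": 0}, {"tx": 0, "ty": 0, "tz": 0, "roll": 0}], jaw=1)

```text
time: 20.55
eef_pos: [0.466, -0.0503, 0.3207]
orientation: [[-0.0, 1.0, 0.001], [1.0, 0.0, 0.0], [0.0, 0.001, -1.0]]
contact_force: [0.2, 0.2, -0.6]
opening: 1.002
gripper_force: 0.0
```

```bash
python3 m.py green | grep -v None
```

```text
20.55 [ 0.466  -0.0503  0.3207]
   placed (array([0.6518, 0.0288]), np.int32(1238))
wrist green (array([ 0.4662, -0.0511]), np.int32(621))
wrist red (array([0.4712, 0.0782]), np.int32(896))
   placed (array([0.6593, 0.1107]), np.int32(82))
   placed (array([0.651 , 0.0277]), np.int32(52))
side green (array([ 0.465 , -0.0519]), np.int32(49))
side red (array([0.4704, 0.0777]), np.int32(66))
scene green (array([ 0.4652, -0.053 ]), np.int32(32))
```

View pics/wrist_green.png

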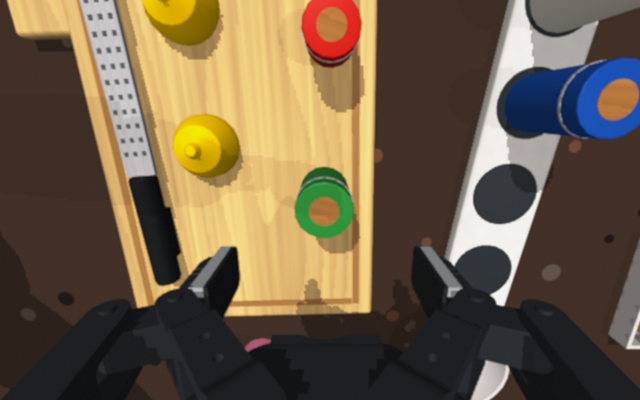

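Blue stands on mark b. Green's disc is at (324,211), with the lemon at (206,145) clear of the fingers. Descending.

Request:
play_rows(commands=[{"tx": -0.9, "ty": 0, "tz": 15, "roll": 0}, {"tx": 0, "ty": 0, "tz": 15, "roll": 0}, {"tx": 0, "ty": 0, "tz": 15, "roll": 0}, {"tx": 0, "ty": 0, "tz": 15, "roll": 0}, {"tx": 0, "ty": 0, "tz": 15, "roll": 0}, {"tx": 0, "ty": 0, "tz": 15, "roll": 0}, {"tx": 0, "ty": 0, "tz": 15, "roll": 0}, {"tx": 0, "ty": 0, "tz": 1, "roll": 0}, {"tx": 0, "ty": 0, "tz": 0, "roll": 0}])

```text
time: 21.82
eef_pos: [0.4664, -0.0514, 0.2143]
orientation: [[-0.0, 1.0, 0.0], [1.0, 0.0, 0.0], [0.0, 0.0, -1.0]]
contact_force: [0.5, -0.1, -0.6]
opening: 1.001
gripper_force: 0.0
```

Request:
play_rows(commands=[{"tx": 0, "ty": 0, "tz": 0, "roll": 0}, {"tx": 0, "ty": 0, "tz": 0, "roll": 0}, {"tx": 0, "ty": 0, "tz": 0, "roll": 0}, {"tx": 0, "ty": 0, "tz": 0, "roll": 0}, {"tx": 0, "ty": 0, "tz": 0, "roll": 0}, {"tx": 0, "ty": 0, "tz": 0, "roll": 0}, {"tx": 0, "ty": 0, "tz": 0, "roll": 0}, {"tx": 0, "ty": 0, "tz": 0, "roll": 0}], jaw=0, force=40)

```text
time: 22.82
eef_pos: [0.466, -0.0515, 0.2147]
orientation: [[0.0, 1.0, 0.001], [1.0, -0.0, -0.0], [-0.0, 0.001, -1.0]]
contact_force: [-1.4, 0.1, 5.6]
opening: 0.532
gripper_force: 40.1
```

Request:
play_rows(commands=[{"tx": 0, "ty": 0, "tz": -10, "roll": 0}, {"tx": 0, "ty": 0, "tz": -20, "roll": 0}, {"tx": 0, "ty": 0, "tz": -20, "roll": 0}, {"tx": 0, "ty": 10, "tz": -10, "roll": 0}, {"tx": -1, "ty": 25, "tz": 0, "roll": 0}, {"tx": -1, "ty": 25, "tz": 0, "roll": 0}, {"tx": -1, "ty": 25, "tz": 0, "roll": 0}, {"tx": -1, "ty": 25, "tz": 0, "roll": 0}, {"tx": -1, "ty": 25, "tz": 0, "roll": 0}, {"tx": 0, "ty": 25, "tz": 0, "roll": 0}, {"tx": 0, "ty": 15, "tz": 0, "roll": 0}, {"tx": 0, "ty": 0, "tz": 0, "roll": 0}, {"tx": 0, "ty": 0, "tz": 0, "roll": 0}])

```text
time: 24.45
eef_pos: [0.6402, -0.0566, 0.2743]
orientation: [[0.0, 1.0, -0.001], [1.0, -0.0, -0.0], [-0.0, -0.001, -1.0]]
contact_force: [0.1, -1.3, -0.8]
opening: 0.529
gripper_force: 41.3
```

```bash
python3 c.py green
```

```text
24.45 [ 0.6402 -0.0566  0.2743]
wrist (array([ 0.6409, -0.0562]), np.int32(2068))
side (array([ 0.6398, -0.0574]), np.int32(40))
```

Request:
play_rows(commands=[{"tx": 0.3, "ty": 1, "tz": 12, "roll": 0}, {"tx": 0, "ty": 0, "tz": 15, "roll": 0}, {"tx": 0, "ty": 0, "tz": 14, "roll": 0}, {"tx": 0, "ty": 0, "tz": 9, "roll": 0}, {"tx": 0, "ty": 0, "tz": 4, "roll": 0}, {"tx": 0, "ty": 0, "tz": 2, "roll": 0}, {"tx": 0, "ty": 0, "tz": 1, "roll": 0}, {"tx": 0, "ty": 0, "tz": 1, "roll": 0}, {"tx": 0, "ty": 0, "tz": 1, "roll": 0}, {"tx": 0, "ty": 0, "tz": 0.6, "roll": 0}, {"tx": 0, "ty": 0, "tz": 0.6, "roll": 0}, {"tx": 0, "ty": 0, "tz": 0, "roll": 0}, {"tx": 0, "ty": 0, "tz": 0, "roll": 0}])

```text
time: 26.18
eef_pos: [0.642, -0.0562, 0.2149]
orientation: [[0.0, 1.0, 0.001], [1.0, -0.0, 0.0], [0.0, 0.001, -1.0]]
contact_force: [-3.0, 0.3, 6.8]
opening: 0.528
gripper_force: 42.0
```

Request:
play_rows(commands=[{"tx": 0, "ty": 0, "tz": 0, "roll": 0}, {"tx": 0, "ty": 0, "tz": 0, "roll": 0}, {"tx": 0, "ty": 0, "tz": 0, "roll": 0}, {"tx": 0, "ty": 0, "tz": 0, "roll": 0}, {"tx": 0, "ty": 0, "tz": 0, "roll": 0}, {"tx": 0, "ty": 0, "tz": -10, "roll": 0}, {"tx": 0, "ty": 0, "tz": -20, "roll": 0}, {"tx": 0, "ty": 0, "tz": -20, "roll": 0}, {"tx": 0, "ty": 0, "tz": -25, "roll": 0}, {"tx": 0, "ty": 0, "tz": -25, "roll": 0}, {"tx": 16, "ty": -21, "tz": 0, "roll": 0}, {"tx": 16, "ty": -21, "tz": 0, "roll": 0}, {"tx": 16, "ty": -21, "tz": 0, "roll": 0}, {"tx": 16, "ty": -21, "tz": 0, "roll": 0}, {"tx": 16, "ty": -21, "tz": 0, "roll": 0}, {"tx": 16, "ty": -21, "tz": 0, "roll": 0}, {"tx": 16, "ty": -21, "tz": 0, "roll": 0}, {"tx": 16, "ty": -21, "tz": 0, "roll": 0}, {"tx": 6, "ty": -3, "tz": 0, "roll": 0}, {"tx": 0, "ty": 0, "tz": 0, "roll": 0}], jaw=1)

```text
time: 28.68
eef_pos: [0.4715, 0.078, 0.3145]
orientation: [[-0.001, 1.0, 0.001], [1.0, 0.001, 0.0], [0.0, 0.001, -1.0]]
contact_force: [-0.7, -0.2, -0.0]
opening: 1.001
gripper_force: 0.0
```

```bash
python3 m.py red | grep -v None
```

```text
28.675 [0.4715 0.078  0.3145]
   placed (array([0.6564, 0.1104]), np.int32(968))
   placed (array([0.6518, 0.0287]), np.int32(751))
wrist red (array([0.4712, 0.0782]), np.int32(587))
   placed (array([0.6592, 0.1106]), np.int32(81))
   placed (array([0.651 , 0.0277]), np.int32(52))
side red (array([0.4703, 0.0776]), np.int32(65))
scene red (array([0.4711, 0.077 ]), np.int32(30))
```

View pics/wrist_red.png

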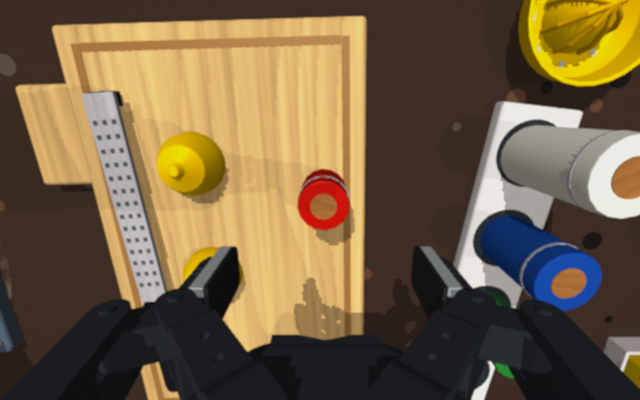

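White and blue are standing. Red's disc is at (323,207), centred between the fingers. Descending.

Request:
play_rows(commands=[{"tx": 0, "ty": 0, "tz": 16, "roll": 0}, {"tx": 0, "ty": 0, "tz": 16, "roll": 0}, {"tx": 0, "ty": 0, "tz": 16, "roll": 0}, {"tx": 0, "ty": 0, "tz": 16, "roll": 0}, {"tx": 0, "ty": 0, "tz": 16, "roll": 0}, {"tx": 0, "ty": 0, "tz": 16, "roll": 0}, {"tx": 0, "ty": 0, "tz": 12, "roll": 0}, {"tx": 0, "ty": 0, "tz": 6, "roll": 0}, {"tx": 0, "ty": 0, "tz": 0, "roll": 0}, {"tx": 0, "ty": 0, "tz": 0, "roll": 0}])

```text
time: 30.08
eef_pos: [0.4712, 0.0778, 0.2004]
orientation: [[0.0, 1.0, 0.001], [1.0, -0.0, 0.0], [0.0, 0.001, -1.0]]
contact_force: [-0.3, 0.0, 0.6]
opening: 1.005
gripper_force: 0.0
```

Request:
play_rows(commands=[{"tx": 0, "ty": 0, "tz": 0, "roll": 0}, {"tx": 0, "ty": 0, "tz": 0, "roll": 0}, {"tx": 0, "ty": 0, "tz": 0, "roll": 0}, {"tx": 0, "ty": 0, "tz": 0, "roll": 0}, {"tx": 0, "ty": 0, "tz": 0, "roll": 0}, {"tx": 0, "ty": 0, "tz": 0, "roll": 0}, {"tx": 0, "ty": 0, "tz": 0, "roll": 0}, {"tx": 0, "ty": 0, "tz": 0, "roll": 0}], jaw=0, force=40)

```text
time: 31.08
eef_pos: [0.471, 0.0778, 0.2004]
orientation: [[-0.0, 1.0, 0.0], [1.0, 0.0, 0.0], [0.0, 0.0, -1.0]]
contact_force: [-1.2, -0.3, 5.0]
opening: 0.482
gripper_force: 39.9
```

Request:
play_rows(commands=[{"tx": 0, "ty": 0, "tz": -10, "roll": 0}, {"tx": 0, "ty": 0, "tz": -20, "roll": 0}, {"tx": 0, "ty": 0, "tz": -25, "roll": 0}, {"tx": -10, "ty": 0, "tz": -20, "roll": 0}, {"tx": -25, "ty": 0, "tz": -15, "roll": 0}, {"tx": -28, "ty": 0, "tz": 0, "roll": 0}, {"tx": -28, "ty": 5, "tz": 0, "roll": 0}, {"tx": -28, "ty": 10, "tz": 0, "roll": 0}, {"tx": -27, "ty": 15, "tz": 0, "roll": 0}, {"tx": -25, "ty": 20, "tz": 0, "roll": 0}, {"tx": -22, "ty": 25, "tz": 0, "roll": 0}, {"tx": -15, "ty": 25, "tz": 0, "roll": 0}, {"tx": -10, "ty": 25, "tz": 0, "roll": 0}, {"tx": 0, "ty": 22, "tz": 0, "roll": 0}, {"tx": 0, "ty": 14, "tz": 0, "roll": 0}, {"tx": 0, "ty": 0, "tz": 0, "roll": 0}, {"tx": 0, "ty": 0, "tz": 0, "roll": 0}])

```text
time: 33.2
eef_pos: [0.6312, -0.1402, 0.2901]
orientation: [[0.0, 1.0, -0.001], [1.0, -0.0, -0.0], [-0.0, -0.001, -1.0]]
contact_force: [-0.3, -0.6, -0.8]
opening: 0.484
gripper_force: 40.6
```

```bash
python3 c.py red
```

```text
33.2 [ 0.6312 -0.1402  0.2901]
wrist (array([ 0.632 , -0.1396]), np.int32(1907))
side (array([ 0.6308, -0.1402]), np.int32(33))
```

Request:
play_rows(commands=[{"tx": 0, "ty": 0.5, "tz": 15, "roll": 0}, {"tx": 0, "ty": 0, "tz": 18, "roll": 0}, {"tx": 0, "ty": 0, "tz": 18, "roll": 0}, {"tx": 0, "ty": 0, "tz": 18, "roll": 0}, {"tx": 0, "ty": 0, "tz": 10, "roll": 0}, {"tx": 0, "ty": 0, "tz": 5, "roll": 0}, {"tx": 0, "ty": 0, "tz": 2, "roll": 0}, {"tx": 0, "ty": 0, "tz": 1, "roll": 0}, {"tx": 0, "ty": 0, "tz": 1, "roll": 0}, {"tx": 0, "ty": 0, "tz": 1, "roll": 0}, {"tx": 0, "ty": 0, "tz": 0.6, "roll": 0}, {"tx": 0, "ty": 0, "tz": 0.6, "roll": 0}, {"tx": 0, "ty": 0, "tz": 0, "roll": 0}, {"tx": 0, "ty": 0, "tz": 0, "roll": 0}])

```text
time: 35.05
eef_pos: [0.6325, -0.1402, 0.2005]
orientation: [[0.0, 1.0, 0.0], [1.0, -0.0, -0.0], [-0.0, 0.0, -1.0]]
contact_force: [-1.8, 1.4, 5.5]
opening: 0.482
gripper_force: 41.2
```

Contact made. Release, rise and move back for a full view.

Request:
play_rows(commands=[{"tx": 0, "ty": 0, "tz": 0, "roll": 0}, {"tx": 0, "ty": 0, "tz": 0, "roll": 0}, {"tx": 0, "ty": 0, "tz": 0, "roll": 0}, {"tx": 0, "ty": 0, "tz": 0, "roll": 0}, {"tx": 0, "ty": 0, "tz": 0, "roll": 0}, {"tx": 0, "ty": 0, "tz": -10, "roll": 0}, {"tx": 0, "ty": 0, "tz": -20, "roll": 0}, {"tx": 0, "ty": 0, "tz": -25, "roll": 0}, {"tx": 0, "ty": 0, "tz": -25, "roll": 0}, {"tx": 0, "ty": 0, "tz": -25, "roll": 0}, {"tx": 0, "ty": 0, "tz": -25, "roll": 0}, {"tx": 5, "ty": -20, "tz": -20, "roll": 0}, {"tx": 20, "ty": -20, "tz": -15, "roll": 0}, {"tx": 25, "ty": -20, "tz": -15, "roll": 0}, {"tx": 25, "ty": -20, "tz": -10, "roll": 0}, {"tx": 25, "ty": 0, "tz": 0, "roll": 0}, {"tx": 0, "ty": 0, "tz": 0, "roll": 0}, {"tx": 0, "ty": 0, "tz": 0, "roll": 0}], jaw=1)

```text
time: 37.3
eef_pos: [0.5525, -0.0409, 0.3901]
orientation: [[0.0, 1.0, 0.0], [1.0, -0.0, -0.001], [-0.001, 0.0, -1.0]]
contact_force: [-0.0, -0.9, -0.4]
opening: 0.994
gripper_force: 0.0
```

```bash
python3 m.py end | grep -v None
python3 - <<'E'
import cv2,numpy as np
a=cv2.imread('pics/wrist_end.png');b=cv2.imread('pics/side_end.png')
b=cv2.resize(b[90:290,150:450],None,fx=2,fy=2)[:,:600]
cv2.imwrite('pics/end.png',cv2.resize(np.vstack([cv2.resize(a,(600,375)),b]),(450,581)))
E
```

```text
37.3 [ 0.5525 -0.0409  0.3901]
   placed (array([0.6517, 0.0287]), np.int32(630))
   placed (array([ 0.643 , -0.0558]), np.int32(352))
   placed (array([ 0.6335, -0.1399]), np.int32(287))
   placed (array([0.6593, 0.1107]), np.int32(82))
   placed (array([0.651 , 0.0277]), np.int32(52))
side green (array([ 0.4546, -0.0463]), np.int32(18))
   placed (array([ 0.6415, -0.0573]), np.int32(36))
   placed (array([ 0.6315, -0.1403]), np.int32(30))
```

View pics/end.png

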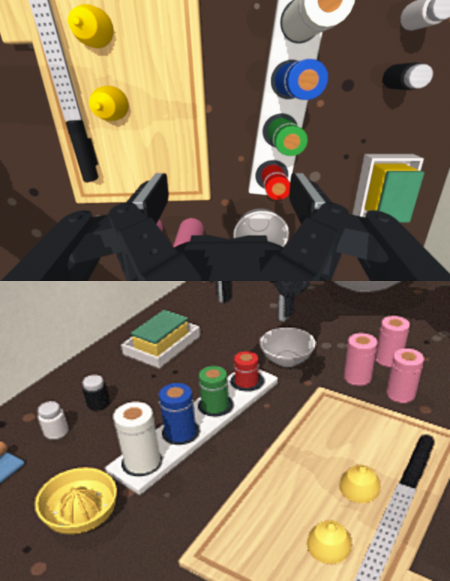

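All four stand upright and centred (within about 2 mm), with white next to the press, then blue, green and red. The press and bowl have not moved.

```bash
python3 -c "
from bench import *
print(hand_in())"
```

```text
the job is handed in; nothing more can be done
None
```

The job is handed in: white, blue, green and red stand upright in height order from the press end, each within about 2 mm of its mark's centre, finished at about 37 s with the press and bowl left where they were.

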